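# Turn the stacked hardware tote round and nest it onto the sprung board

## Task

The small ochre tote is standing stacked on the teal one, magenta ends opposite. Lift it clear, turn it half a turn so that the magenta ends are on the same side, nest it down inside the teal tote past the side clips, and press it home until it beds firmly on the sprung board inside, with a steady push of about 18 N and never over 25 N, then let go. Leave the other things on the counter where they lie.

Things in the scene. Friction and masses are not known exactly. Their poses are not given: they have to be found in the camera images.
- bin_rim (a point): Centre of the teal lower tote's open mouth, at rim height, 80 mm above the counter. x runs along its length to its MAGENTA end, z up. Cavity 124 (x) x 84 (y) mm. The long walls have upright slots 14 mm wide, open at the top, centred at x = +42 and x = -22 mm on both sides, reaching out to y = +-50 mm.
- tote_grip (a point): Middle of the loose ochre tote's grip wall, 85 mm above the tote's underside. x runs to its MAGENTA end, z up. The wall is 80 mm long (x), 12 mm thick (y), in the tote's middle, rising to 105 mm above the underside: pinch it across y. A level ledge 40 mm wide (y) at its foot, 60 mm up, stops the fingertips sliding down. Starts stacked, underside at the teal rim's height.
- torch: Grey cordless torch lying on the counter, 140 mm long, 44 mm thick; bystander, origin under its middle.
- screwdriver: Magenta-handled screwdriver lying on the counter; bystander.
- washer_tin: Round lidded steel tin of washers, 83 mm across, 42 mm high; bystander, origin under its centre.
- tongs: Steel kitchen tongs, 190 mm long, 22 mm high, lying on the counter; bystander, origin under their middle.
- tote: The ochre tote, 0.2 to 0.35 kg, origin centre of underside, axes as its grip point. Body 118 (x) x 78 (y) x 60 mm, open on top. Four round upright ribs, 10 mm thick with tapered feet, at x = +42 and -22 mm on both long sides, out to y = +-48 mm. Magenta ends on the same side: ribs fall in the teal slots (2 mm to spare) and it nests. Half a turn away: ribs stand on the rim.
- bin: The teal lower tote, fixed to the counter; origin at the centre of its underside, axes as its rim point; outside 144 (x) x 108 (y) x 80 mm high. It carries the clips and the sprung board.
- bin_clips (a point): Point midway between two steel spring clips, one inside each end wall of the teal tote, 34 mm below the rim. They stand about 3 mm into the nesting tote's way from 10 to 42 mm below the rim (slanted lead-in, then a gripping face). Pushing past takes up to about 12 N, sliding on about 2 to 6 N; the ochre tote does not fall past them by its own weight.
- bin_board (a point): Centre of the teal tote's inner floor, 74 mm below the rim; fixed to the tote. Above it, a plywood board (100 x 60 mm) floats on stiff springs, 8 N per mm. Untouched, its top lies anywhere from 48 to 68 mm below the rim, depending on packing under it: that height is not measured and must be felt. The nesting tote beds on this board: past the clips the push rises only once it is touched.
Mind the look-alikes: they are no part of the job. There is more than one size of the bin; the one meant has the size given above.

How it is judged:
By the outcome, as a careful person would: the job done as asked, in the order asked, and still so for the second after the job is handed in, with the robot touching nothing.
It also fails if it takes over 61 s, if anything falls off the work surface, if the arm or the gripper's body presses on something with over 40 N, if the wrist force passes 120 N, or if a joint passes its speed limit or range.

## Robot

A 6-joint arm with a two-finger parallel gripper is mounted at the origin on the work surface. World frame = base frame: x ahead of the robot, y to its left, z up, the work surface at z = 0. Lengths are in m, angles in rad, forces in N, time in s.
With the tool pointing down it reaches from about 0.325 to 0.9 m from the base axis. Payload 6.1 kg.
Tool frame: the origin (TCP) lies where the fingers leave the gripper's body, on its centre line; the fingertips stand r.nose_length ahead of it and the grasp point (between the pads) lies 51 mm ahead of it (r.nose_length is the distance from the TCP to the fingertips, in m); z points along the fingers, y is the line along which they close (so a half turn about z gives the same grasp; the last joint's range is limited). The gripper opens to 87 mm and grips with 3 to 60 N. Pads are 19 mm wide; open, the fingers measure 117 mm over their backs; the gripper's body (75 mm by 190 mm) begins 51 mm behind the grasp point.
Start: joints at [-1.258, 0.22, 1.526, -0, 1.395, -0.126], TCP at [0.266, -0.566, 0.292] pointing down, gripper open.
Joint ranges: [-2.98, 2.98], [-0.91, 2.08], [0.09, 2.57], [-1.24, 4.39], [0.2, 2.65], [-2.68, 2.68]. Speed limits (rad/s): [2.57, 2.57, 3.01, 3.14, 3.14, 3.14].

## Interface

Orientations are given as a unit quaternion [w, x, y, z].
In Python, from station import r gives the robot as it stands.
- The arm moves only by the shell command python3 -m crank 'ROWS' [OPENING] [FORCE]. ROWS is text: rows parted by semicolons, each of 6 numbers parted by spaces: the shift along the tool's x, y, z in mm, then the turn, a rotation vector about the tool's x, y, z in degrees. A call has 1 to 8 rows; each row shifts and turns the commanded pose from where the row before left it, along the tool's axes as they then stand; what a row does not reach is not made up. A row lasts 1/10 s, in which the tool goes at most 50 mm and 8.59 degrees, less where a joint would pass 70% of its speed; a pose out of reach is approached as far as the arm can. A call with a gripper value outside its range is refused whole. OPENING is the closure, from 0 (fully open) to 1 (shut), set as the call begins (- or left out, the last holds). The fingers move at their own pace and stop on an object; FORCE is the grip in N (left out, the last holds). Time passes only in rows, so rows that do not move let the fingers close. It gives the time, the measured TCP pose, the force, the opening and the grip force at its end, in the units of the state.
- r.state(): the state, without advancing time (a new reading comes with each control period).
- r.read_camera(name): name is "scene" or "top" or "wrist"; returns a dict with "frame" (480x640x3 uint8, blue, green, red), "depth" (480x640 float32, m along the optical axis (not along the pixel's ray), 0 where there is no reading), "mtx" (3x3 intrinsics, pixels), "R" (3x3) and "t" (3): a world point X has camera coordinates R X + t. Camera axes: x right, y down, z forward; pixel columns grow to the right and rows downward; lengths in m; the calibration is good to about 2 mm. The wrist camera is an equidistant fisheye: a pixel r from the principal point sees the ray r / f radians off the axis. A picture is of the moment at which its call begins.
- r.job_done(): hands the job in; it is judged then, once.
The state is a dict: "time_s": time; "qpos": joint angles; "qd": joint speeds; "tau": joint torques, N m; "tcp_pos": TCP position; "tool_rot": TCP orientation; "wrist_force": force on the tool from outside, world axes, zero at the start; "ft_torque": the same for the moment, N m; "gripper_width": opening from 0.0 (shut) to 1.0 (fully open); "gripper_force": force on a finger pad.
Only numpy, scipy, OpenCV 4.12 (cv2) and the standard library are available. Lean on these libraries where they do the work, as an engineer would, in place of code of your own. Each camera call takes 0.05 s, during which the arm holds its last target. There are 200 camera calls.

## Working session

There is one attempt and no reset: what is moved stays moved. The work goes in short steps, Python scripts to look and compute and a shell command to move; the robot and the scene stay as the last step left them, time stands still between calls to the robot, and variables do not carry over. Pictures are saved under pics/ and viewed, at most 10 in all, crops included, and the job is handed in when it is done.

```bash
mkdir -p pics; ls
python3 - <<'E'
from station import r
import cv2,pickle
d={}
for n in("scene","top","wrist"):
    c=r.read_camera(n); d[n]=c; cv2.imwrite(f"pics/{n}0.png",c["frame"])
pickle.dump(d,open("c0.pkl","wb"))
print(r.state(), r.nose_length)
print(d["top"]["mtx"],d["top"]["R"],d["top"]["t"])
E
```

```text
pics
{'time_s': 0.15, 'qpos': array([-1.25810289e+00,  2.21027431e-01,  1.52733775e+00, -7.98004204e-06,
        1.39471479e+00, -1.26111870e-01]), 'qd': array([-0.00099489, -0.00187098, -0.00427449, -0.00063939,  0.00031053,
       -0.00010946]), 'tau': array([ 1.69470939e-03, -4.95188856e+01, -3.87882686e+01,  6.99424976e-02,
        5.30699152e-02, -8.02204272e-05]), 'tcp_pos': array([ 0.2654086 , -0.56543533,  0.29140494]), 'tool_rot': array([-7.40061115e-04,  9.76027211e-01,  2.17647261e-01, -7.31868326e-05]), 'wrist_force': array([-0.74205866, -0.80024567,  0.05203854]), 'ft_torque': array([-0.03723693,  0.04454517, -0.02995089]), 'gripper_force': 0.0, 'gripper_width': 1.004709701476525} 0.0697
[[463.59858195   0.         319.31109274]
 [  0.         463.59858195 234.54712624]
 [  0.           0.           1.        ]] [[ 0.02099438 -0.99952982  0.02234676]
 [-0.99828456 -0.02217965 -0.0541848 ]
 [ 0.05465497 -0.02117085 -0.99828084]] [-0.01753409  0.55480226  0.86295797]
```

View pics/top0.png

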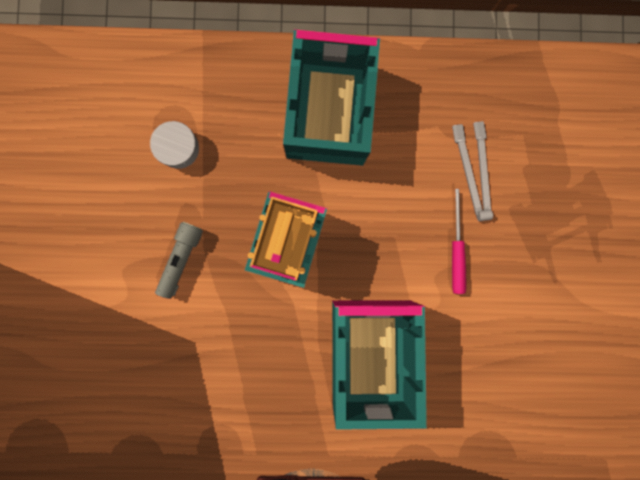

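View pics/scene0.png

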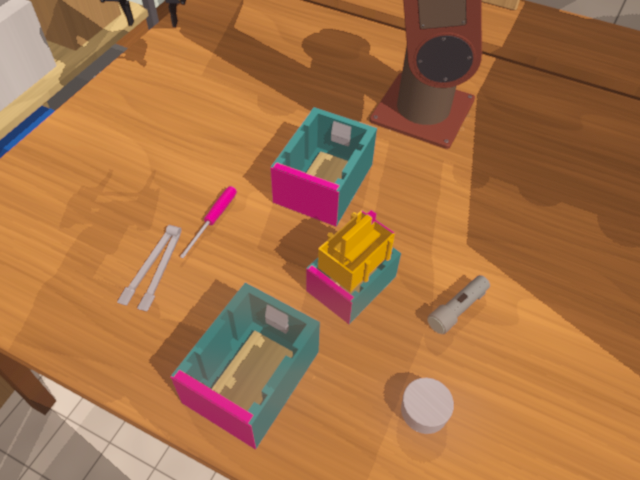

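The top view shows three teal totes. There are two large empty ones at about (332,97) and (380,366), and a small one under the ochre tote at (287,240). The small one is about 85 px long, which is roughly 144 mm, and it carries the ochre tote, so it fits the description. I'll confirm that with a crop and measure it.

```bash
cat > h.py <<'E'
import numpy as np,cv2
def cloud(c):
    v,u=np.mgrid[:480,:640]; K=c["mtx"]; z=c["depth"]
    P=np.stack([(u-K[0,2])/K[0,0]*z,(v-K[1,2])/K[1,1]*z,z],-1)
    return (P-c["t"])@c["R"], z>0     # world
def masks(c):
    h=cv2.cvtColor(c["frame"],cv2.COLOR_BGR2HSV); H,S,V=cv2.split(h)
    return dict(teal=(H>78)&(H<100)&(S>90)&(V>40),mag=(H>160)&(H<176)&(S>150)&(V>90),och=(H>15)&(H<28)&(S>170)&(V>110))
def rect(P):
    (c,s,a)=cv2.minAreaRect((P*1000).astype(np.float32)); b=cv2.boxPoints((c,s,a))
    e=[b[1]-b[0],b[2]-b[1]]; L=max(e,key=np.linalg.norm)
    return np.round(c,1),np.round(s,1),round(np.degrees(np.arctan2(L[1],L[0])),2)
E
python3 - <<'E'
import pickle,numpy as np,cv2
from h import *
d=pickle.load(open("c0.pkl","rb"))
for n in("top","scene"):
    c=d[n];P,ok=cloud(c);m=masks(c)
    near=ok&(np.hypot(P[...,0]-0.53,P[...,1]-0.06)<0.13) if 0 else ok
    if n=="top":
        c0=P[240,287]; print("seed",c0)
    near=ok&(np.hypot(P[...,0]-c0[0],P[...,1]-c0[1])<0.11)
    z=P[...,2]
    for lab,mm in(("walltop",near&(z>.176)&(z<.2)),("ochre rim",near&(z>.128)&(z<.15)),("teal rim",near&m["teal"]&(z>.07)&(z<.09)),("mag rim",near&m["mag"]&(z>.07)&(z<.09)),("mag hi",near&m["mag"]&(z>.12)),("tealall",near&(m["teal"]|m["mag"])&(z>.02)&(z<.09))):
        if mm.sum()>5: print(n,lab,mm.sum(),*rect(P[mm][:,:2]),"mean",P[mm].mean(0).round(4), "maxz",P[mm][:,2].max().round(4))
a=d["top"]["frame"][180:300,227:347]; b=d["scene"]["frame"][195:330,290:425]
cv2.imwrite("pics/crop1.png",np.hstack([cv2.resize(a,(400,400),interpolation=2),cv2.resize(b,(400,400),interpolation=2)]))
E
```

```text
seed [0.53818785 0.04927726 0.1404428 ]
top walltop 429 [541.8  55. ] [12.6 79.7] -15.32 mean [0.5414 0.0547 0.185 ] maxz 0.1889
top ochre rim 1450 [541.5  55.1] [ 94.6 118.9] -15.2 mean [0.5413 0.0558 0.1401] maxz 0.1497
top teal rim 520 [537.1  56.2] [104.5 130.5] -15.35 mean [0.5138 0.0462 0.0804] maxz 0.0842
top mag rim 228 [607.6  37. ] [98.2 10.9] 74.69 mean [0.6083 0.0344 0.0816] maxz 0.0856
top mag hi 151 [499.   66.5] [70.8 30.1] 74.06 mean [0.4943 0.0673 0.1577] maxz 0.1883
top tealall 760 [543.5  54.5] [104.6 143.8] -15.31 mean [0.543  0.0419 0.0803] maxz 0.0856
scene walltop 357 [542.   54.6] [15.1 83.3] -14.9 mean [0.5438 0.055  0.1844] maxz 0.1895
scene ochre rim 1475 [541.9  54.7] [ 96.1 121.9] -14.89 mean [0.5479 0.0569 0.1385] maxz 0.1499
scene teal rim 264 [557.5  74. ] [ 68.  162.9] -50.79 mean [0.5343 0.106  0.0798] maxz 0.0857
scene mag rim 459 [608.1  36.3] [104.8  15.2] 73.69 mean [0.6094 0.0364 0.0799] maxz 0.0863
scene mag hi 80 [498.8  66.4] [67.4 31.4] 74.05 mean [0.5018 0.07   0.1696] maxz 0.1889
scene tealall 1542 [544.7  55. ] [105.2 147.6] -16.27 mean [0.5854 0.0577 0.0623] maxz 0.0863
```

View pics/crop1.png

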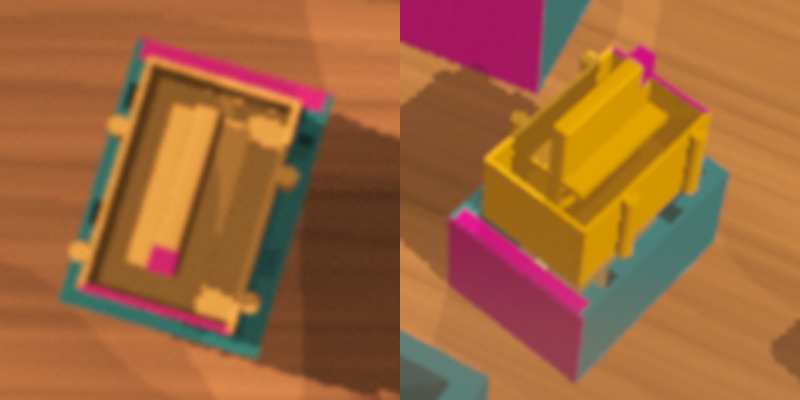

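The crop confirms the target. The outer size comes out at 144 x 105 mm, with a rim height of 80 mm and the teal magenta end pointing away from the robot. The ochre magenta end points back, its wall top is at z = 0.185, and its yaw is -15.3° plus 180°.

```bash
cat >> h.py <<'E'
from scipy.spatial.transform import Rotation as Ro
def delta(s,p,yaw):
    "shift (tool axes, mm) and turn (deg) to tool-down pose at p, tool x at yaw"
    w,x,y,z=s["tool_rot"]; A=Ro.from_quat([x,y,z,w])
    B=Ro.from_euler("z",yaw,degrees=True)*Ro.from_euler("x",180,degrees=True)
    print("now",s["tcp_pos"].round(4),"t",s["time_s"],"F",s["wrist_force"].round(2),"w",round(float(s["gripper_width"]),3))
    print("turn",(A.inv()*B).as_rotvec(degrees=True).round(2),"shift in now-axes",(A.inv().apply(p-s["tcp_pos"])*1e3).round(1),"shift in goal-axes",(B.inv().apply(p-s["tcp_pos"])*1e3).round(1))
E
python3 -m crank '0 0 0 0 0 8.08;0 0 0 0 0 8.08;0 0 0 0 0 8.08;0 0 0 0 0 8.08;0 0 0 0 0 8.08;0 0 0 0 0 0' 0.5 20
python3 -c "
from h import *
from station import r
delta(r.state(),np.array([.542,.055,.291]),-15.2)"
```

```text
time_s: 0.75
tcp_pos: [0.2655, -0.5656, 0.2918]
tool_rot: [-0.0, 0.991, -0.133, -0.0]
wrist_force: [0.2, 0.1, -0.6]
gripper_width: 0.554
gripper_force: 0.0
now [ 0.2655 -0.5656  0.2918] t 0.75 F [ 0.17  0.08 -0.62] w 0.554
turn [-0.03  0.02 -0.13] shift in now-axes [ 102.6 -671.6    1.2] shift in goal-axes [ 104.1 -671.4    0.8]
```

```bash
python3 -m crank '7 -48 0 0 0 0;7 -48 0 0 0 0;7 -48 0 0 0 0;7 -48 0 0 0 0;7 -48 0 0 0 0;7 -48 0 0 0 0;7 -48 0 0 0 0;7 -48 0 0 0 0'
python3 -m crank '8 -48 0 0 0 0;8 -48 0 0 0 0;8 -48 0 0 0 0;8 -48 0 0 0 0;8 -48 0 0 0 0;7 -47 0 0 0 0;0 0 0 0 0 0;0 0 0 0 0 0'
python3 - <<'E'
from h import *
from station import r
import cv2,pickle
c=r.read_camera("wrist"); cv2.imwrite("pics/w1.png",c["frame"]); pickle.dump(c,open("w1.pkl","wb"))
print(r.state()["qpos"].round(3)); print(c["mtx"])
delta(r.state(),np.array([.542,.055,.216]),-15.2)
E
```

```text
time_s: 1.55
tcp_pos: [0.4209, -0.2082, 0.2923]
tool_rot: [0.0, 0.991, -0.131, 0.0]
wrist_force: [0.5, 0.2, -0.1]
gripper_width: 0.5
gripper_force: 0.0
time_s: 2.35
tcp_pos: [0.5414, 0.0556, 0.2918]
tool_rot: [0.0, 0.992, -0.13, -0.0]
wrist_force: [-0.3, -0.2, 0.2]
gripper_width: 0.5
gripper_force: 0.0
[-4.400e-02  2.800e-02  1.739e+00 -1.000e-03  1.376e+00  1.789e+00]
[[371.64829954   0.         322.6828071 ]
 [  0.         371.64829954 244.56911447]
 [  0.           0.           1.        ]]
now [0.5412 0.0545 0.2918] t 2.4 F [ 0.01 -0.8  -0.25] w 0.503
turn [0.04 0.05 0.14] shift in now-axes [ 0.7 -0.8 75.8] shift in goal-axes [ 0.6 -0.7 75.8]
```

View pics/w1.png

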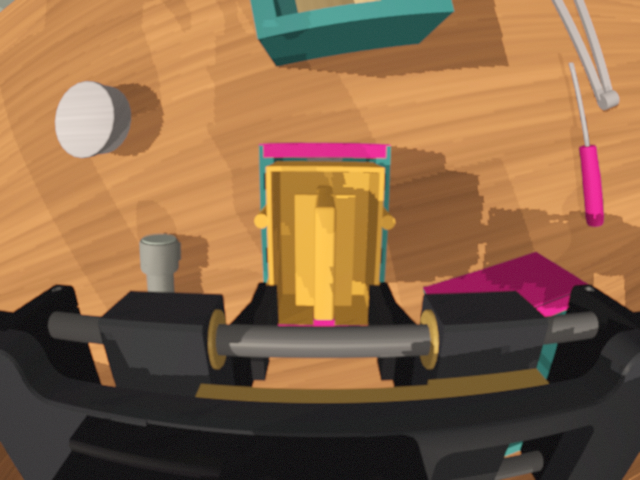

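The wrist view shows the grip wall at column 325, centred between the fingers (about 257 and 397). Going down to grip.

```bash
python3 -m crank '0 0 20 0 0 0;0 0 20 0 0 0;0 0 20 0 0 0;0 0 10 0 0 0;0 0 5 0 0 0;0 0 0 0 0 0'
python3 -m crank '0 0 0 0 0 0;0 0 0 0 0 0;0 0 0 0 0 0;0 0 0 0 0 0;0 0 0 0 0 0;0 0 0 0 0 0' 1 45
python3 -m crank '0 0 0 0 0 0;0 0 0 0 0 0;0 0 0 0 0 0'
```

```text
time_s: 3.0
tcp_pos: [0.5413, 0.0537, 0.217]
tool_rot: [0.0, 0.991, -0.133, -0.0]
wrist_force: [0.5, 0.5, 0.3]
gripper_width: 0.501
gripper_force: 0.0
time_s: 3.6
tcp_pos: [0.5416, 0.0545, 0.2175]
tool_rot: [-0.0, 0.991, -0.133, 0.0]
wrist_force: [-0.9, -0.3, 2.5]
gripper_width: 0.134
gripper_force: 45.0
time_s: 3.9
tcp_pos: [0.5416, 0.0545, 0.2174]
tool_rot: [-0.0, 0.991, -0.133, 0.0]
wrist_force: [0.3, 0.2, 2.3]
gripper_width: 0.132
gripper_force: 45.0
```

```bash
python3 -m crank '0 0 -10 0 0 0;0 0 -25 0 0 0;0 0 -30 0 0 0;0 0 -25 0 0 0;0 0 -10 0 0 0;0 0 0 0 0 0'
python3 -m crank '0 -20 0 0 0 0;0 -35 0 0 0 0;0 -40 0 0 0 0;0 -40 0 0 0 0;0 -25 0 0 0 0;0 0 0 0 0 0'
python3 -m crank '0 0 0 0 0 -7.5;0 0 0 0 0 -7.5;0 0 0 0 0 -7.5;0 0 0 0 0 -7.5;0 0 0 0 0 -7.5;0 0 0 0 0 -7.5;0 0 0 0 0 -7.5;0 0 0 0 0 -7.5'
python3 -m crank '0 0 0 0 0 -7.5;0 0 0 0 0 -7.5;0 0 0 0 0 -7.5;0 0 0 0 0 -7.5;0 0 0 0 0 -7.5;0 0 0 0 0 -7.5;0 0 0 0 0 -7.5;0 0 0 0 0 -7.5'
python3 -m crank '0 0 0 0 0 -7.5;0 0 0 0 0 -7.5;0 0 0 0 0 -7.5;0 0 0 0 0 -7.5;0 0 0 0 0 -7.5;0 0 0 0 0 -7.5;0 0 0 0 0 -7.5;0 0 0 0 0 -7.5'
python3 -m crank '0 0 0 0 0 0;0 0 0 0 0 0;0 0 0 0 0 0;0 0 0 0 0 0'
python3 - <<'E'
from h import *
from station import r
import cv2,pickle
d={n:r.read_camera(n) for n in("top","scene")}; pickle.dump(d,open("c2.pkl","wb"))
delta(r.state(),np.array([.542,.055,.32]),164.8)
for n in d:
    c=d[n];P,ok=cloud(c);m=masks(c);z=P[...,2]
    near=ok&(np.hypot(P[...,0]-.543,P[...,1]-.055)<0.1)
    tm=near&(m["teal"]|m["mag"])&(z>.074)&(z<.088); print(n,"rim",tm.sum(),*rect(P[tm][:,:2]),P[tm].mean(0).round(4))
    o=ok&m["och"]&(z>.17)&(z<.26)
    if o.sum()>20: print("tote",o.sum(),*rect(P[o][:,:2]),P[o].min(0).round(4),P[o].max(0).round(4))
    cv2.imwrite(f"pics/{n}2.png",c["frame"])
a=d["top"]["frame"][130:330,160:360]; b=d["scene"]["frame"][150:350,280:480]
cv2.imwrite("pics/crop2.png",np.hstack([cv2.resize(a,(400,400),interpolation=2),cv2.resize(b,(400,400),interpolation=2)]))
E
```

```text
time_s: 4.5
tcp_pos: [0.5421, 0.0544, 0.3188]
tool_rot: [-0.0, 0.991, -0.133, 0.001]
wrist_force: [1.0, -0.4, -3.3]
gripper_width: 0.132
gripper_force: 45.0
time_s: 5.1
tcp_pos: [0.5828, 0.2118, 0.3143]
tool_rot: [0.0, 0.991, -0.131, -0.002]
wrist_force: [-0.2, 0.2, -2.9]
gripper_width: 0.136
gripper_force: 45.0
time_s: 5.9
tcp_pos: [0.5828, 0.2077, 0.315]
tool_rot: [-0.0, 0.924, 0.383, -0.002]
wrist_force: [0.6, 0.2, -3.3]
gripper_width: 0.135
gripper_force: 45.0
time_s: 6.7
tcp_pos: [0.5828, 0.2077, 0.315]
tool_rot: [-0.001, 0.609, 0.793, -0.001]
wrist_force: [-0.1, 0.6, -2.7]
gripper_width: 0.132
gripper_force: 45.0
time_s: 7.5
tcp_pos: [0.5828, 0.2077, 0.315]
tool_rot: [-0.002, 0.13, 0.991, -0.001]
wrist_force: [-0.3, 0.7, -3.3]
gripper_width: 0.13
gripper_force: 45.0
time_s: 7.9
tcp_pos: [0.5835, 0.2086, 0.3169]
tool_rot: [-0.0, 0.134, 0.991, -0.0]
wrist_force: [-0.6, 0.4, -3.3]
gripper_width: 0.139
gripper_force: 45.0
now [0.5836 0.2088 0.3172] t 8.0 F [-0.29  0.95 -2.61] w 0.134
turn [-0.   -0.01 -0.11] shift in now-axes [  -0.5 -159.3   -2.8] shift in goal-axes [  -0.2 -159.3   -2.8]
top rim 1305 [543.5  54. ] [104.8 143.7] -15.5 [0.5452 0.0539 0.0806]
tote 399 [582.9 205.5] [ 71.3 115. ] -15.56 [0.5198 0.1559 0.1798] [0.6397 0.2541 0.2431]
scene rim 902 [543.9  53.6] [106.4 147.2] -15.82 [0.5566 0.0433 0.0808]
tote 2469 [584.3 207.4] [ 96.5 118.8] -15.17 [0.5227 0.1508 0.1807] [0.6518 0.2606 0.2597]
```

View pics/crop2.png

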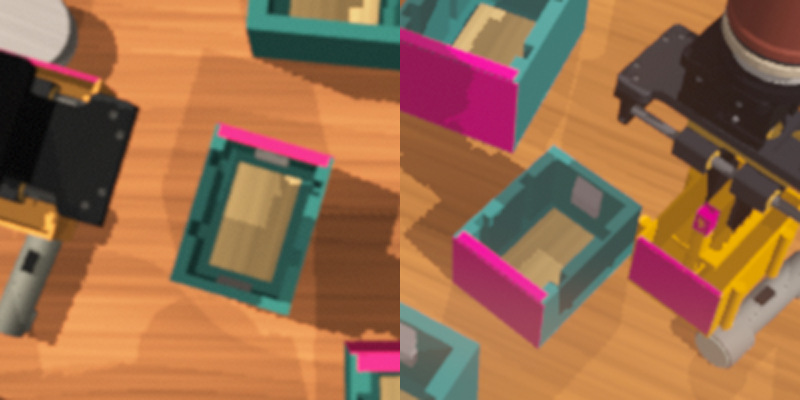

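The magenta ends are now on the same side. In the crops the teal mouth is clear, with the ochre tote beside it. I'll refine the mouth centre edge by edge and work out the shift.

Run:
```python
from h import *
from station import r
import pickle
d=pickle.load(open("c2.pkl","rb"))
c=d["top"];P,ok=cloud(c)
rim=ok&(np.abs(P[...,2]-.0805)<.008)&(np.hypot(P[...,0]-.543,P[...,1]-.055)<0.1)
Q=P[rim][:,:2]*1e3-[543.5,54.1]
for yaw in(-15.4,):
    a=np.radians(yaw); L=Q@np.array([[np.cos(a),-np.sin(a)],[np.sin(a),np.cos(a)]])
    def edges(u,v,lim,half):
        o=[]
        for b in np.arange(-lim,lim,6):
            s=v[(u>=b)&(u<b+6)]
            if len(s)>4: n=s[s<0];p=s[s>0]; 
            if len(s)>4 and len(n) and len(p): o.append([b+3,n.min(),n.max(),p.min(),p.max()])
        o=np.array(o); print(np.median(o,0).round(1), "mid outer/inner",np.median((o[:,1]+o[:,4])/2).round(2),np.median((o[:,2]+o[:,3])/2).round(2),"slopes deg",[np.degrees(np.polyfit(o[:,0],o[:,k],1)[0]).round(2) for k in(1,4)])
    print("y edges along x");edges(L[:,0],L[:,1],60,54)
    print("x edges along y");edges(L[:,1],L[:,0],36,72)
    # slots: gaps in long walls
    for s in(1,-1):
        w=L[(s*L[:,1]>43.5)&(s*L[:,1]<48.5)][:,0]; h,e=np.histogram(w,np.arange(-64,66,4)); print(s,[(int(x),int(n)) for x,n in zip(e+2,h)])
delta(r.state(),np.array([.5435,.0541,.317]),164.6)
```

```text
y edges along x
[  0.  -53.7 -42.4  41.9  53.8] mid outer/inner -0.01 -0.19 slopes deg [np.float64(0.3), np.float64(0.29)]
x edges along y
[  0.  -73.  -62.9  60.5  71.9] mid outer/inner -0.56 -1.23 slopes deg [np.float64(-0.22), np.float64(-0.33)]
1 [(-62, 7), (-58, 7), (-54, 6), (-50, 7), (-46, 7), (-42, 6), (-38, 7), (-34, 7), (-30, 3), (-26, 0), (-22, 0), (-18, 1), (-14, 6), (-10, 5), (-6, 6), (-2, 7), (2, 7), (6, 5), (10, 6), (14, 7), (18, 6), (22, 5), (26, 7), (30, 5), (34, 3), (38, 0), (42, 0), (46, 2), (50, 6), (54, 6), (58, 5), (62, 6)]
-1 [(-62, 7), (-58, 6), (-54, 7), (-50, 7), (-46, 6), (-42, 6), (-38, 8), (-34, 6), (-30, 4), (-26, 0), (-22, 0), (-18, 0), (-14, 6), (-10, 6), (-6, 7), (-2, 6), (2, 6), (6, 7), (10, 7), (14, 6), (18, 7), (22, 7), (26, 5), (30, 7), (34, 3), (38, 0), (42, 0), (46, 1), (50, 6), (54, 7), (58, 6), (62, 6)]
now [0.5836 0.2088 0.3172] t 8.0 F [-0.29  0.95 -2.61] w 0.134
turn [-0.   -0.01  0.09] shift in now-axes [  -2.2 -159.8    0.2] shift in goal-axes [  -2.4 -159.8    0.2]
```

```bash
python3 -m crank '0 -20 0 0 0 0;0 -40 0 0 0 0;0 -45 0 0 0 0;0 -35 0 0 0 0;0 -20 0 0 0 0;0 0 0 0 0 0;0 0 0 0 0 0;0 0 0 0 0 0'
python3 -c "
from h import *
from station import r
delta(r.state(),np.array([.5428,.0542,.225]),164.85)"
```

```text
time_s: 8.8
tcp_pos: [0.5417, 0.0552, 0.3174]
tool_rot: [0.0, 0.133, 0.991, 0.0]
wrist_force: [-0.2, -0.0, -1.3]
gripper_width: 0.13
gripper_force: 45.0
now [0.5417 0.0552 0.3174] t 8.8 F [-0.18 -0.04 -1.33] w 0.13
turn [ 0.03  0.01 -0.09] shift in now-axes [-1.3 -0.7 92.4] shift in goal-axes [-1.3 -0.7 92.4]
```

```bash
python3 -m crank '-1.3 -0.7 10 0 0 0;0 0 25 0 0 0;0 0 25 0 0 0;0 0 20 0 0 0;0 0 10 0 0 0;0 0 2 0 0 0;0 0 0 0 0 0;0 0 0 0 0 0'
python3 -c "
from h import *
from station import r
delta(r.state(),np.array([.5428,.0542,.2175]),164.85)"
```

```text
time_s: 9.6
tcp_pos: [0.5434, 0.0536, 0.2265]
tool_rot: [0.001, 0.133, 0.991, 0.0]
wrist_force: [0.2, 0.1, -3.5]
gripper_width: 0.133
gripper_force: 45.0
now [0.5434 0.0536 0.2265] t 9.6 F [ 0.23  0.14 -3.5 ] w 0.133
turn [ 0.03  0.12 -0.09] shift in now-axes [0.7 0.5 9. ] shift in goal-axes [0.7 0.5 9. ]
```

```bash
python3 -m crank '0.4 0.3 3 0 0 0;0 0 3 0 0 0;0 0 2 0 0 0;0 0 2 0 0 0;0 0 1 0 0 0;0 0 0 0 0 0'
python3 -m crank '0 0 1 0 0 0;0 0 1 0 0 0;0 0 0 0 0 0'
python3 -m crank '0 0 1 0 0 0;0 0 1 0 0 0;0 0 0 0 0 0'
```

```text
time_s: 10.2
tcp_pos: [0.5421, 0.0538, 0.214]
tool_rot: [-0.0, 0.133, 0.991, -0.0]
wrist_force: [0.9, 0.9, -3.3]
gripper_width: 0.132
gripper_force: 45.0
time_s: 10.5
tcp_pos: [0.5422, 0.0538, 0.2121]
tool_rot: [-0.0, 0.133, 0.991, -0.0]
wrist_force: [-0.1, 0.5, -3.3]
gripper_width: 0.135
gripper_force: 45.0
time_s: 10.8
tcp_pos: [0.5421, 0.0539, 0.21]
tool_rot: [-0.0, 0.133, 0.991, -0.0]
wrist_force: [-0.4, -0.4, -3.1]
gripper_width: 0.134
gripper_force: 45.0
```

No contact at 7.5 mm below the rim, so the ribs are in the slots. Baseline Fz is about -3.2 N, the tote's weight. On past the clips.

```bash
for i in 1 2 3; do :; done
python3 -m crank '0 0 1 0 0 0;0 0 1 0 0 0;0 0 1 0 0 0;0 0 0 0 0 0' | grep -E 'pos|rot|wrist'
python3 -m crank '0 0 1 0 0 0;0 0 1 0 0 0;0 0 1 0 0 0;0 0 0 0 0 0' | grep -E 'pos|rot|wrist'
python3 -m crank '0 0 1 0 0 0;0 0 1 0 0 0;0 0 1 0 0 0;0 0 0 0 0 0' | grep -E 'pos|rot|wrist'
```

```text
tcp_pos: [0.5421, 0.0538, 0.207]
tool_rot: [-0.0, 0.133, 0.991, -0.0]
wrist_force: [0.4, 0.8, -2.8]
tcp_pos: [0.5419, 0.054, 0.2041]
tool_rot: [-0.0, 0.133, 0.991, 0.0]
wrist_force: [-2.7, 0.6, -0.0]
tcp_pos: [0.5421, 0.0539, 0.2011]
tool_rot: [-0.0, 0.133, 0.991, 0.0]
wrist_force: [-3.5, 1.3, 1.3]
```

```bash
python3 -m crank '0.5 0 1 0 0 0;0 0 1 0 0 0;0 0 1 0 0 0;0 0 0 0 0 0' | grep -E 'pos|rot|wrist'
python3 -m crank '0 0 1 0 0 0;0 0 1 0 0 0;0 0 1 0 0 0;0 0 0 0 0 0' | grep -E 'pos|rot|wrist'
```

```text
tcp_pos: [0.542, 0.0539, 0.1983]
tool_rot: [0.0, 0.133, 0.991, -0.0]
wrist_force: [-2.1, 0.4, 0.4]
tcp_pos: [0.5424, 0.0539, 0.1957]
tool_rot: [0.001, 0.133, 0.991, 0.0]
wrist_force: [-1.5, -0.4, 4.2]
```

```bash
python3 -m crank '0.3 0 1 0 0 0;0 0 1 0 0 0;0 0 1 0 0 0;0 0 0 0 0 0' | grep -E 'pos|rot|wrist'
python3 -m crank '0 0 1 0 0 0;0 0 1 0 0 0;0 0 1 0 0 0;0 0 0 0 0 0' | grep -E 'pos|rot|wrist'
python3 -m crank '0 0 1 0 0 0;0 0 1 0 0 0;0 0 1 0 0 0;0 0 0 0 0 0' | grep -E 'pos|rot|wrist'
```

```text
tcp_pos: [0.5421, 0.0539, 0.1928]
tool_rot: [0.001, 0.133, 0.991, 0.0]
wrist_force: [-0.4, -0.0, 4.1]
tcp_pos: [0.5414, 0.0541, 0.1889]
tool_rot: [-0.0, 0.133, 0.991, 0.0]
wrist_force: [-0.4, 0.4, 2.1]
tcp_pos: [0.5413, 0.054, 0.1859]
tool_rot: [-0.0, 0.133, 0.991, -0.0]
wrist_force: [0.1, -0.5, 0.9]
```

Past the clip noses and sliding at about 4 N, 31.6 mm deep.

```bash
python3 -m crank '0 0 1.5 0 0 0;0 0 1.5 0 0 0;0 0 1.5 0 0 0;0 0 1.5 0 0 0;0 0 0 0 0 0' | grep -E 'pos|rot|wrist'
python3 -m crank '0 0 1.5 0 0 0;0 0 1.5 0 0 0;0 0 1.5 0 0 0;0 0 1.5 0 0 0;0 0 0 0 0 0' | grep -E 'pos|rot|wrist'
python3 -m crank '0 0 1 0 0 0;0 0 1 0 0 0;0 0 0 0 0 0' | grep -E 'pos|rot|wrist'
```

```text
tcp_pos: [0.5412, 0.0541, 0.1798]
tool_rot: [-0.0, 0.133, 0.991, 0.0]
wrist_force: [0.2, 0.4, 0.3]
tcp_pos: [0.5413, 0.0541, 0.1739]
tool_rot: [-0.0, 0.133, 0.991, 0.0]
wrist_force: [-0.1, -0.2, 0.1]
tcp_pos: [0.5414, 0.0541, 0.1721]
tool_rot: [-0.0, 0.133, 0.991, 0.0]
wrist_force: [-0.8, 0.4, 0.9]
```

```bash
for k in 1; do python3 -m crank '0 0 0.5 0 0 0;0 0 0.5 0 0 0;0 0 0 0 0 0' | grep -E 'pos|wrist'; done
python3 -m crank '0 0 0.5 0 0 0;0 0 0.5 0 0 0;0 0 0 0 0 0' | grep -E 'pos|wrist'
python3 -m crank '0 0 0.5 0 0 0;0 0 0.5 0 0 0;0 0 0 0 0 0' | grep -E 'pos|wrist'
```

```text
tcp_pos: [0.5414, 0.054, 0.1712]
wrist_force: [-0.3, 0.0, 1.2]
tcp_pos: [0.5414, 0.0541, 0.1701]
wrist_force: [-0.3, -0.0, 1.6]
tcp_pos: [0.5414, 0.054, 0.1691]
wrist_force: [-0.1, -0.6, 1.3]
```

```bash
python3 -m crank '0 0 0.5 0 0 0;0 0 0.5 0 0 0;0 0 0 0 0 0' | grep -E 'pos|wrist'
python3 -m crank '0 0 0.5 0 0 0;0 0 0.5 0 0 0;0 0 0 0 0 0' | grep -E 'pos|wrist'
```

```text
tcp_pos: [0.5414, 0.0541, 0.1681]
wrist_force: [0.4, 0.2, 2.0]
tcp_pos: [0.5415, 0.054, 0.1671]
wrist_force: [-0.6, 0.1, 1.5]
```

```bash
python3 -m crank '0 0 0.5 0 0 0;0 0 0 0 0 0' | grep -E 'pos|wrist'
```

```text
tcp_pos: [0.5414, 0.054, 0.1667]
wrist_force: [-0.8, 0.4, 1.4]
```

```bash
python3 -m crank '0 0 0.5 0 0 0;0 0 0.5 0 0 0;0 0 0 0 0 0' | grep -E 'pos|wrist'
python3 -m crank '0 0 0.5 0 0 0;0 0 0.5 0 0 0;0 0 0 0 0 0' | grep -E 'pos|wrist'
```

```text
tcp_pos: [0.5414, 0.0541, 0.1656]
wrist_force: [-0.3, 0.6, 2.1]
tcp_pos: [0.5414, 0.0541, 0.1646]
wrist_force: [-0.8, -0.7, 0.8]
```

```bash
python3 -m crank '0 0 0.5 0 0 0;0 0 0.5 0 0 0;0 0 0 0 0 0' | grep -E 'pos|wrist'
python3 -m crank '0 0 0.5 0 0 0;0 0 0.5 0 0 0;0 0 0 0 0 0' | grep -E 'pos|wrist'
```

```text
tcp_pos: [0.5415, 0.054, 0.1637]
wrist_force: [-0.2, 0.4, 1.3]
tcp_pos: [0.5414, 0.054, 0.1626]
wrist_force: [0.1, -1.0, 1.5]
```

```bash
python3 -m crank '0 0 0.5 0 0 0;0 0 0.5 0 0 0;0 0 0 0 0 0' | grep -E 'pos|wrist'
python3 -m crank '0 0 0.5 0 0 0;0 0 0.5 0 0 0;0 0 0 0 0 0' | grep -E 'pos|wrist'
```

```text
tcp_pos: [0.5414, 0.054, 0.1616]
wrist_force: [0.3, 0.3, 1.1]
tcp_pos: [0.5414, 0.0541, 0.1606]
wrist_force: [0.0, 0.4, 1.0]
```

```bash
python3 -m crank '0 0 0.5 0 0 0;0 0 0.5 0 0 0;0 0 0 0 0 0' | grep -E 'pos|wrist'
python3 -m crank '0 0 0.5 0 0 0;0 0 0.5 0 0 0;0 0 0 0 0 0' | grep -E 'pos|wrist'
```

```text
tcp_pos: [0.5414, 0.0541, 0.1596]
wrist_force: [-0.6, 1.1, 0.2]
tcp_pos: [0.5414, 0.0541, 0.1586]
wrist_force: [-0.1, 0.5, 1.0]
```

```bash
python3 -m crank '0 0 0.5 0 0 0;0 0 0.5 0 0 0;0 0 0 0 0 0' | grep -E 'pos|wrist'
python3 -m crank '0 0 0.5 0 0 0;0 0 0.5 0 0 0;0 0 0 0 0 0' | grep -E 'pos|wrist'
```

```text
tcp_pos: [0.5414, 0.054, 0.1576]
wrist_force: [-0.3, -0.1, 1.6]
tcp_pos: [0.5416, 0.054, 0.1569]
wrist_force: [-1.5, -0.0, 3.0]
```

```bash
python3 -m crank '0 0 0.5 0 0 0;0 0 0 0 0 0;0 0 0 0 0 0' | grep -E 'pos|wrist'
```

```text
tcp_pos: [0.5416, 0.054, 0.1566]
wrist_force: [-1.0, -0.5, 5.3]
```

```bash
python3 -m crank '0 0 0.5 0 0 0;0 0 0 0 0 0;0 0 0 0 0 0' | grep -E 'pos|wrist'
```

```text
tcp_pos: [0.5416, 0.054, 0.1564]
wrist_force: [-3.1, 0.1, 7.2]
```

Board touched at about 60.5 mm deep. Pressing home in small steps.

```bash
python3 -m crank '0 0 0.5 0 0 0;0 0 0 0 0 0;0 0 0 0 0 0' | grep -E 'pos|wrist|rot'
python3 -m crank '0 0 0.5 0 0 0;0 0 0 0 0 0;0 0 0 0 0 0' | grep -E 'pos|wrist|rot'
```

```text
tcp_pos: [0.5417, 0.054, 0.1562]
tool_rot: [0.0, 0.133, 0.991, -0.0]
wrist_force: [-2.8, 0.4, 8.7]
tcp_pos: [0.5417, 0.054, 0.1559]
tool_rot: [0.0, 0.133, 0.991, -0.0]
wrist_force: [-3.2, -0.1, 10.7]
```

```bash
python3 -m crank '0.3 0 0.5 0 0 0;0 0 0 0 0 0;0 0 0 0 0 0' | grep -E 'pos|wrist|rot'
python3 -m crank '0 0 0.5 0 0 0;0 0 0 0 0 0;0 0 0 0 0 0' | grep -E 'pos|wrist|rot'
```

```text
tcp_pos: [0.5417, 0.054, 0.1558]
tool_rot: [0.001, 0.133, 0.991, -0.0]
wrist_force: [-4.2, -0.7, 12.1]
tcp_pos: [0.5417, 0.0541, 0.1556]
tool_rot: [0.001, 0.133, 0.991, -0.0]
wrist_force: [-4.1, 0.2, 13.9]
```

```bash
python3 -m crank '0 0 0.5 0 0 0;0 0 0 0 0 0;0 0 0 0 0 0' | grep -E 'pos|wrist'
python3 -m crank '0 0 0.4 0 0 0;0 0 0 0 0 0;0 0 0 0 0 0' | grep -E 'pos|wrist'
python3 -m crank '0 0 0 0 0 0;0 0 0 0 0 0;0 0 0 0 0 0;0 0 0 0 0 0;0 0 0 0 0 0;0 0 0 0 0 0;0 0 0 0 0 0;0 0 0 0 0 0' | grep -E 'time|pos|wrist|grip'
```

```text
tcp_pos: [0.5418, 0.054, 0.1553]
wrist_force: [-5.2, -0.6, 15.6]
tcp_pos: [0.5418, 0.054, 0.1551]
wrist_force: [-5.3, 0.8, 16.3]
time_s: 23.2
tcp_pos: [0.5418, 0.054, 0.1552]
wrist_force: [-5.3, -0.1, 17.4]
gripper_width: 0.132
gripper_force: 45.0
```

Holding a steady 17 N or so. Letting go and lifting away.

```bash
python3 -m crank '0 0 0 0 0 0;0 0 0 0 0 0;0 0 0 0 0 0;0 0 0 0 0 0;0 0 0 0 0 0' 0.55 
python3 -m crank '0 0 -5 0 0 0;0 0 -15 0 0 0;0 0 -30 0 0 0;0 0 -40 0 0 0;0 0 -40 0 0 0;0 0 -20 0 0 0;0 0 0 0 0 0'
python3 -m crank '0 -20 0 0 0 0;0 -45 0 0 0 0;0 -45 0 0 0 0;0 -45 0 0 0 0;0 -20 0 0 0 0;0 0 0 0 0 0;0 0 0 0 0 0'|grep -E 'pos|wrist'
python3 - <<'E'
from h import *
from station import r
d={n:r.read_camera(n) for n in("top","scene")}
c=d["top"];P,ok=cloud(c);z=P[...,2];near=ok&(np.hypot(P[...,0]-.543,P[...,1]-.055)<0.09)
for lo,hi in((.11,.14),(.072,.09)):
    q=near&(z>lo)&(z<hi); print(q.sum(),*rect(P[q][:,:2]),np.median(P[q][:,2]))
a=d["top"]["frame"][130:330,160:360]; b=d["scene"]["frame"][150:350,250:450]
cv2.imwrite("pics/crop3.png",np.hstack([cv2.resize(a,(400,400),interpolation=2),cv2.resize(b,(400,400),interpolation=2)]))
E
```

```text
time_s: 23.7
tcp_pos: [0.541, 0.0541, 0.1524]
tool_rot: [-0.0, 0.133, 0.991, -0.0]
wrist_force: [-0.0, -0.9, -0.7]
gripper_width: 0.425
gripper_force: 0.0
time_s: 24.4
tcp_pos: [0.5432, 0.0541, 0.3088]
tool_rot: [0.005, 0.133, 0.991, 0.0]
wrist_force: [-0.1, -0.8, -0.3]
gripper_width: 0.446
gripper_force: 0.0
tcp_pos: [0.4948, -0.1147, 0.3022]
wrist_force: [-0.5, 0.3, 0.1]
376 [542.4  54.1] [12.6 79.6] -15.58 0.12500439302317165
2850 [543.   54.3] [108.1 145.5] -15.14 0.08040542304337944
```

View pics/crop3.png

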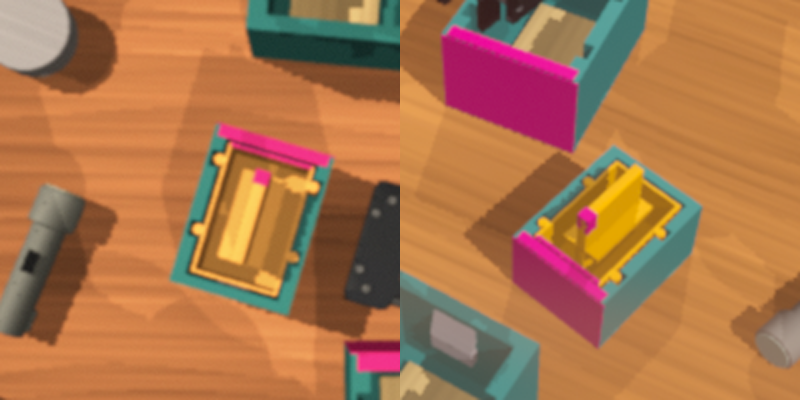

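The crops show the ochre tote nested level in the teal one with the magenta ends together. The wall top at 125 mm puts the underside 60 mm below the rim, which is on the board. The torch and tin have not moved, and the gripper is clear.

```bash
python3 -c "
from station import r
print(r.job_done())"
```

```text
the job is handed in; nothing more can be done
None
```

I turned the ochre tote half a turn, nested it in the teal tote past the clips, pressed it onto the sprung board and let it go. The wrist sensor read about 17 N at the end of the push (about 20 N on the tote with its weight added), and the job was handed in at about 25 s; the verdict was not shown.

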